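# Unlock the household lockbox and hold the key turned

## Robot

A 6-joint arm with a two-finger parallel gripper is mounted at the origin on the work surface. World frame = base frame: x ahead of the robot, y to its left, z up, the work surface at z = 0. Lengths are in m, angles in degrees, forces in N, time in s.
With the tool pointing down it reaches from about 0.35 to 0.975 m from the base axis. Payload 4.9 kg.
Tool frame: the origin (TCP) lies at the very end of the fingers, on their centre line; the grasp point (between the pads) lies 19 mm behind it; z points along the fingers, x is the direction in which the jaws open and shut, and the axes are right-handed (so a half turn about z gives the same grasp; the last joint's range is limited). The gripper opens to 85 mm and grips with 20 to 120 N. Pads are 22 mm wide; open, the fingers measure 114 mm over their backs; the gripper's body (76 mm by 85 mm) begins 54 mm behind the grasp point. The pads swing forward as they close: fully open they stand 13 mm farther back than shut.
Start: joints at [69.328, 3.019, 92.412, -0, 84.569, -6.818], TCP at [0.15, 0.607, 0.231] pointing down, gripper open.
Joint ranges: [-172.51, 172.51], [-57.92, 126.97], [3.15, 148.05], [-58.71, 238.71], [5.1, 150.11], [-179.66, 179.66]. Speed limits (degrees/s): [147.25, 147.25, 180, 180, 180, 180].

## Interface

Orientations are given as a 3x3 rotation matrix whose columns are the frame's x, y, z axes.
In Python, from cell import r gives the robot as it stands.
- The arm moves only by the tool step_arm, never from a script. Its argument "moves" is a list of rows, each a list of 3 entries, a list of its own where there are three numbers: the shift along the tool's x, y, z in mm, then the turn, a rotation vector about the tool's x, y, z in rad, then the closure in counts, from 0 (fully open) to 255 (shut). A call has 1 to 5 rows; each row shifts and turns the pose as measured when the row begins, along the tool's axes as they then stand; what a row does not reach is not made up. A row lasts 1/12 s, in which the tool goes at most 41.7 mm and 7.16 degrees, less where a joint would pass 70% of its speed; a pose out of reach is approached as far as the arm can. A call is refused whole if a number of a shift passes 41.7 or a number of a turn 0.125, either way. A call with a gripper value outside its range is refused whole. The fingers move at their own pace and stop on an object; the grip force is fixed at half the most. Time passes only in rows, so rows that do not move let the fingers close. It gives the time, the measured TCP pose, the force and the opening at its end, in the units of the state.
- r.get_obs(): the state, without advancing time (a new reading comes with each control period).
- r.read_camera(name): name is "side" or "top" or "wrist"; returns a dict with "img" (480x640x3 uint8, red, green, blue), "K" (3x3 intrinsics, pixels), "D" ([k1, k2, p1, p2, k3] as OpenCV has them; the pictures are not rectified), "R" (3x3) and "t" (3): a world point X has camera coordinates R X + t; the wrist camera has in their place "mount" (4x4, takes a point from camera to tool coordinates, whose origin is the TCP and whose axes are the tool frame's). Camera axes: x right, y down, z forward; pixel columns grow to the right and rows downward; lengths in m; the calibration is good to about 2 mm. A picture is of the moment at which its call begins: read the wrist's pose just before it. There is no depth.
- r.hand_in(): hands the job in, once; it reports no verdict.
The state is a dict: "clock": time; "q": joint angles; "joint_velocities": joint speeds; "effort": joint torques, N m; "tcp_pos": TCP position; "ee_rot": TCP orientation; "force": force on the tool from outside, world axes, zero at the start; "moment": the same for the moment, N m; "finger_gap": finger opening in m.
Only numpy, scipy, OpenCV 4.12 (cv2) and the standard library are available. Lean on these libraries where they do the work, as an engineer would, in place of code of your own. Each camera call takes 0.05 s, during which the arm holds its last target. There are 200 camera calls.

## Task

Unlock the grey steel lockbox: take the key with the mint-green head out of the wooden key block, push it fully home into the brass lock on the box's lid (the pins are sticky, so a little wiggling helps; do not force it), then turn it a quarter turn clockwise. The lock springs back by itself, so finish while still holding the key in, turned. Leave the other key in the block and the mug, jar and remote where they are.

Things in the scene. Friction and masses are not known exactly. Their poses are not given: they have to be found in the camera images.
- key: Key with mint-green flat head, about 40 g, standing bit-down in the block. Origin: centre of its lower tip; z up to the head, x along the width, y through the thickness. Steel bit 16 (x) by 5 (y) mm, 14 high, its lowest 6 mm tapering to 10 by 3; then round shank 4.8 mm across to 21 mm; head 30 (x) by 10 (y), 21 to 55 mm above the tip; its underside is the stop. Same after a half turn about z.
- other_key: A key of exactly the same shape with a wine-red head, origin and axes as for the mint one; it stands in the other slot of the block and stays there.
- key_block: Fixed pale wood block 60 (x) by 150 (y) by 32 mm high, origin at the centre of its underside. Two upright slots at y = +40 and -40 mm, each 18 mm along y, 7 mm along x, 24 mm deep; either key may be in either. A standing key's shoulder rests on the block's top, its tip 11 mm above the table, its x axis along the block's y axis.
- lockbox: Fixed grey steel box 180 (x) by 240 (y) by 90 mm high, origin at the centre of its underside, its front with a black grip faces its -x. A square brass lock face, 46 mm, stands 3 mm proud of the lid. Mint marks on the lid lie in line with the keyway, red marks in line with the key turned by a quarter.
- lock_mouth (a point): Centre of the keyway on the top of the brass lock face, 93 mm above the table; z up, x along the keyway, a slot 18 (x) by 7 mm (y) with 1 mm chamfer, straight down. At home the key's head rests on the face, its tip 21 mm below this point. The face is 5 mm thick: only at home does the bit clear it and can the key turn.
- lock_pins (a point): Hidden in the lock, 14 mm below the mouth on its axis: the lower of two pairs of sprung sticky pins that pinch the bit from the slot's ends, the other pair 5 mm higher. Pushing the tip through straight through takes some 12 to 22 N, about half when the key is rocked a few degrees about z meanwhile.
- lock_core (a joint): Angle of the lock's core: 0 at rest with its slot in line with the keyway, grows as the key is turned clockwise seen from above, pi/2 is a quarter turn, stop at 1.7. A return spring of about 0.03 N m at rest, 0.11 N m at a quarter turn drives it back to 0 when let go. The key has about 0.13 rad of play in it.
- mug: Mint-green mug, 100 mm across, 75 mm high, on a black coaster 6 mm thick; origin at the centre of its underside.
- jar: Snack jar with red lid, 90 mm across, 120 mm high; origin at the centre of its underside.
- remote: Black remote control 170 (x) by 45 by 18 mm lying flat; origin at the centre of its underside.
Things that resemble listed ones, but are neither listed nor needed, are in the scene too. Leave any purple look-alike of the other_key alone.

How it is judged (in metres and radians):
On the way, in this order (a step that is already met when the one before it is completed fails the run):
1. the mint key is held clear of the key block (z of key in the frame of key_block above 0.036 m and contact force between the fingers and key above 1 N), for 0.1 s.
2. the mint key is fully home in the lock, not yet turned (z of key in the frame of lock_mouth below -0.0185 m and horizontal distance between key and lock_mouth below 0.004 m and angle between key's own z axis and vertical below 0.12 rad and value of joint lock_core below 0.35 rad), for 0.05 s.
At the end, for the whole second after the job is handed in: The gripper holds the mint key fully home (tip at least 17.5 mm below the lock face, within 4 mm of its axis, upright within 7 degrees) with the core turned at least 1.3 rad (75 degrees) and kept there for the last second; the other key still stands in the block (value of joint lock_core above 1.3 rad and z of key in the frame of lock_mouth below -0.0175 m and horizontal distance between key and lock_mouth below 0.004 m and angle between key's own z axis and vertical below 0.12 rad and contact force between the fingers and key above 1 N and z of other_key in the frame of key_block below 0.02 m); the arm keeps its last pose, push and grip.
It fails at once if the key is forced in the lock (contact forces of key on lock, all sides added, over 100 N) (contact force between key and lockbox above 100 N).
It fails at once if the other key is pulled out (distance of other_key from where it was at the start of the episode above 0.02 m).
It fails at once if the mug, jar or remote is disturbed (moved over 30 mm) (distance of any of mug, jar, remote from where it was at the start of the episode above 0.03 m).
It also fails if it takes over 54 s, if anything falls off the work surface, if the arm or the gripper's body presses on something with over 40 N, if the wrist force passes 120 N, or if a joint passes its speed limit or range.

## Working session

There is one attempt and no reset: what is moved stays moved. The work goes in short steps, Python scripts to look and compute and a tool call to move; the robot and the scene stay as the last step left them, time stands still between calls to the robot, and variables do not carry over. Pictures are saved under pics/ and viewed, about 8 in all and at most 12, crops included, and the job is handed in when it is done.

Besides the shell and the picture viewer there is one more tool, called after ">>>" as name(argument=value, ...), one argument or row to a line, values as JSON. step_arm: Moves the arm, as the interface text tells. Its arguments: {"type":"object","properties":{"moves":{"type":"array"}},"required":["moves"]}

```bash
mkdir -p pics
cat > h.py <<'E'
import numpy as np, cv2
from cell import r
def snap(n,f):
    o=r.get_obs(); c=r.read_camera(n); cv2.imwrite('pics/'+f,c['img'][:,:,::-1])
    if n=='wrist':
        T=np.eye(4);T[:3,:3]=o['ee_rot'];T[:3,3]=o['tcp_pos'];M=np.linalg.inv(T@np.array(c['mount']))
        c['R'],c['t']=M[:3,:3],M[:3,3]
    np.savez('pics/'+f+'.npz',**{k:np.array(c[k]) for k in('img','K','D','R','t')})
    return c
def load(f): return dict(np.load('pics/'+f+'.npz'))
def ray(c,uv,z):
    uv=np.array(uv,float).reshape(-1,1,2)
    p=cv2.undistortPoints(uv,np.array(c['K']),np.array(c['D'])).reshape(-1,2)
    d=np.c_[p,np.ones(len(p))]@np.array(c['R']); o=-np.array(c['R']).T@np.array(c['t'])
    return o+d*((z-o[2])/d[:,2])[:,None]
def proj(c,X):
    return cv2.projectPoints(np.array(X,float).reshape(-1,3),cv2.Rodrigues(np.array(c['R']))[0],np.array(c['t'],float),np.array(c['K']),np.array(c['D']))[0].reshape(-1,2)
E
python3 - <<'E'
from h import *
for n in('top','side'):
    c=snap(n,n+'0.png'); print(n,-np.array(c['R']).T@c['t'])
o=r.get_obs();print(o['clock'],o['ee_rot'],o['finger_gap'])
E
```

```text
top [ 0.32364493 -0.02357754  1.43775005]
side [ 0.39692198 -0.7728031   0.63922515]
0.1 [[ 2.39426484e-01  9.70914265e-01 -6.70414935e-04]
 [ 9.70912661e-01 -2.39427317e-01 -1.77898296e-03]
 [-1.88775558e-03 -2.24978712e-04 -9.99998193e-01]] 0.08539154605043153
```

View pics/top0.png

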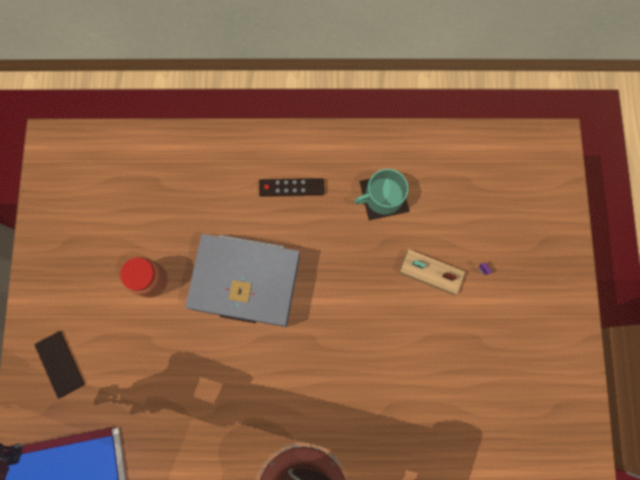

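View pics/side0.png

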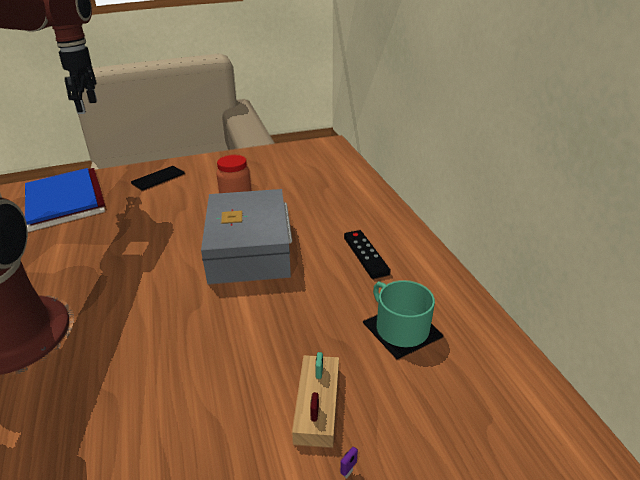

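Top view: the mint key is at (420,265). It could be confused with the mug (387,192, mint), the red key (450,276) or the purple look-alike (486,269). The side view confirms a flat mint head in the block at (319,365). The brass lock is at (240,291). Next I'll measure these and take a close crop.

```bash
cat > m.py <<'E'
from h import *
def masks(c):
    hsv=cv2.cvtColor(np.array(c['img']),cv2.COLOR_RGB2HSV)
    return {'mint':cv2.inRange(hsv,(70,70,60),(95,255,255)),'brass':cv2.inRange(hsv,(17,130,120),(26,255,255)),
     'red':cv2.inRange(hsv,(170,100,20),(180,255,150))|cv2.inRange(hsv,(0,150,20),(4,255,110)),
     'wood':cv2.inRange(hsv,(12,40,140),(25,130,255)),'redmark':cv2.inRange(hsv,(165,120,100),(180,255,255))|cv2.inRange(hsv,(0,150,120),(6,255,255))}
def blobs(m,box,amin=3):
    x0,y0,x1,y1=box; s=np.zeros_like(m); s[y0:y1,x0:x1]=m[y0:y1,x0:x1]
    n,l,st,ce=cv2.connectedComponentsWithStats(s)
    return [(ce[i],st[i,4],np.argwhere(l==i)[:,::-1]) for i in range(1,n) if st[i,4]>=amin]
E
python3 - <<'E'
from m import *
c=load('top0.png');M=masks(c)
for k,box,z in(('mint',(395,240,475,300),.066),('red',(395,240,475,300),.066),('brass',(210,270,265,315),.093),('mint',(210,270,265,315),.09),('redmark',(210,270,265,315),.09)):
    for ce,a,_ in blobs(M[k],box): print('top',k,ce.round(1),a,ray(c,ce,z)[0].round(4))
c=load('side0.png');M=masks(c)
for k,box,z in(('mint',(300,345,345,385),.05),('red',(300,385,330,430),.05),('brass',(215,200,250,230),.093),('mint',(210,195,255,235),.09),('redmark',(210,195,255,235),.09)):
    for ce,a,_ in blobs(M[k],box): print('side',k,ce.round(1),a,ray(c,ce,z)[0].round(4))
a=load('top0.png')['img'];b=c['img']
A=cv2.resize(a[240:300,390:500],None,fx=5,fy=5,interpolation=2)
B=cv2.resize(a[265:320,210:270],None,fx=5,fy=5,interpolation=2)
C=cv2.resize(b[335:455,280:360],None,fx=3,fy=3,interpolation=2)
W=np.zeros((600,800,3),np.uint8);W[:300,:550]=A;W[310:585,:300]=B;W[:360,555:795]=C
D=cv2.resize(b[195:240,205:260],None,fx=4,fy=4,interpolation=2);W[370:550,320:540]=D
cv2.imwrite('pics/crop0.png',W[:,:,::-1])
E
```

```text
top mint [419.1 263.7] 30 [ 0.5392 -0.2855  0.066 ]
top red [449.6 275.9] 23 [ 0.5091 -0.3585  0.066 ]
top brass [239.7 290.9] 263 [0.4702 0.1467 0.093 ]
side mint [318.7 365.3] 152 [ 0.5415 -0.287   0.05  ]
side red [314.1 406.8] 178 [ 0.5114 -0.3611  0.05  ]
side brass [231.5 216.4] 208 [0.4712 0.1461 0.093 ]
side mint [245. 216.] 3 [0.5012 0.1429 0.09  ]
side mint [217.5 218. ] 4 [0.4403 0.1542 0.09  ]
```

View pics/crop0.png

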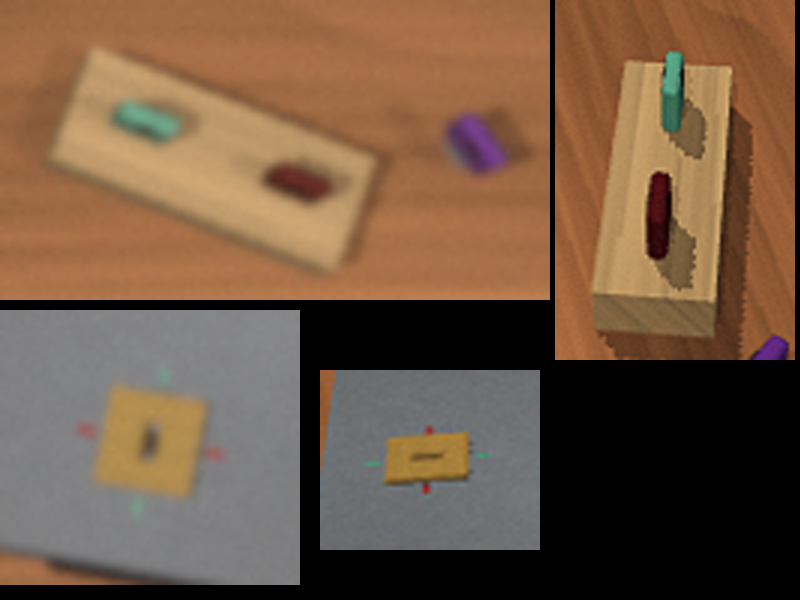

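Crop: the mint key is in the block's left slot, with red beside it and purple outside the block. The mint keyway marks on the lock run roughly along x. Key is at ≈(0.540,-0.286) and lock at ≈(0.471,0.146). I'll fly over the lock first for a wrist view.

>>> step_arm(
  moves=[
    [[-26,30,0],[0,0,0],100],
    [[-26,30,0],[0,0,0],100],
    [[-26,30,0],[0,0,0],100],
    [[-26,30,0],[0,0,0],100],
    [[-26,30,0],[0,0,0],100],
  ],
)

```text
clock: 0.52
tcp_pos: [0.2626, 0.4423, 0.2256]
ee_rot: [[0.227, 0.974, -0.005], [0.974, -0.227, -0.006], [-0.007, -0.004, -1.0]]
force: [2.1, 0.5, 0.2]
finger_gap: 0.0516
```

>>> step_arm(
  moves=[
    [[-26,30,0],[0,0,0],100],
    [[-26,30,0],[0,0,0],100],
    [[-26,30,0],[0,0,0],100],
    [[-26,30,0],[0,0,0],100],
    [[-26,30,0],[0,0,0],100],
  ],
)

```text
clock: 0.93
tcp_pos: [0.3813, 0.2725, 0.2235]
ee_rot: [[0.224, 0.975, -0.007], [0.975, -0.224, -0.007], [-0.009, -0.005, -1.0]]
force: [0.8, -0.2, -0.4]
finger_gap: 0.052
```

```bash
cat > st.py <<'E'
from h import *
import sys
def st(tx,ty,tz,yaw):
    o=r.get_obs();R=np.array(o['ee_rot']);p=np.array(o['tcp_pos'])
    print('t',round(o['clock'],2),'tcp',p.round(4),'yaw',np.degrees(np.arctan2(R[1,0],R[0,0])).round(2),'tilt',(np.degrees(R[:2,2])).round(2),'q6',round(o['q'][5],1),'F',np.round(o['force'],1),'M',np.round(o['moment'],2),'gap',round(o['finger_gap'],4))
    a=np.radians(yaw);G=np.array([[np.cos(a),np.sin(a),0],[np.sin(a),-np.cos(a),0],[0,0,-1]])
    print('shift mm',(R.T@(np.array([tx,ty,tz])-p)*1000).round(1),'rotvec',cv2.Rodrigues(R.T@G)[0].ravel().round(4))
if __name__=='__main__': st(*map(float,sys.argv[1:]))
E
python3 st.py .471 .1464 .231 79.5; python3 -c "
from h import *
print(np.round(r.read_camera('wrist')['mount'],3))"
```

```text
t 0.93 tcp [0.3813 0.2725 0.2235] yaw 77.05 tilt [-0.38 -0.42] q6 -50.5 F [ 0.8 -0.2 -0.4] M [ 0.01 -0.02  0.03] gap 0.052
shift mm [-102.9  115.7   -7.2] rotvec [-0.005   0.0084 -0.0428]
[[ 1.    -0.     0.001 -0.   ]
 [-0.     0.946  0.325 -0.083]
 [-0.001 -0.325  0.946 -0.142]
 [ 0.     0.     0.     1.   ]]
```

>>> step_arm(
  moves=[
    [[-26,29,-3],[0,0,-0.02],100],
    [[-26,29,-3],[0,0,-0.02],100],
    [[-26,29,-1],[0,0,0],100],
    [[-20,22,0],[0,0,0],100],
    [[0,0,0],[0,0,0],100],
  ],
)

```text
clock: 1.4
tcp_pos: [0.4709, 0.1458, 0.2293]
ee_rot: [[0.194, 0.981, -0.006], [0.981, -0.194, -0.013], [-0.013, -0.003, -1.0]]
force: [0.1, -0.2, -1.0]
finger_gap: 0.0522
```

```bash
cat > lock.py <<'E'
from m import *
import sys
f=sys.argv[1]; c=snap('wrist',f);M=masks(c)
for k,z in(('brass',.093),('mint',.09),('redmark',.09)):
    for ce,a,px in blobs(M[k],(0,0,640,480),25):
        s=''
        if k=='brass':
            b=cv2.boxPoints(cv2.minAreaRect(px.astype(np.float32)));g=ray(c,b,z)[:,:2];e=g[1]-g[0];s=g.mean(0).round(4),np.degrees(np.arctan2(e[1],e[0])).round(1),np.linalg.norm(e).round(4)
        print(k,ce.round(1),a,ray(c,ce,z)[0].round(4),s)
E
python3 st.py .471 .1464 .231 79.5; python3 lock.py w1.png
```

```text
t 1.4 tcp [0.4709 0.1458 0.2293] yaw 78.8 tilt [-0.33 -0.72] q6 -69.8 F [ 0.1 -0.2 -1. ] M [0.01 0.08 0.01] gap 0.0522
shift mm [ 0.6 -0.  -1.7] rotvec [-0.0034  0.0134 -0.0123]
brass [332.4 225.7] 3599 [0.47   0.1477 0.093 ] (array([0.4707, 0.1472]), np.float64(79.0), np.float64(0.0451))
mint [331.5 184. ] 44 [0.4407 0.1527 0.09  ] 
mint [333.1 265.6] 37 [0.5017 0.142  0.09  ] 
mint [ 42.6 448.7] 298 [ 0.6297 -0.1551  0.09  ] 
redmark [290.  226.6] 44 [0.4656 0.1169 0.09  ] 
redmark [375.  225.5] 44 [0.4766 0.178  0.09  ] 
redmark [334.1 449.6] 72 [0.6773 0.109  0.09  ]
```

View pics/w1.png

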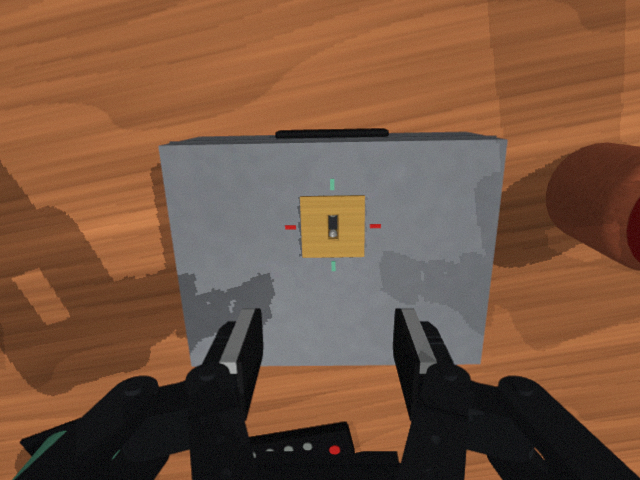

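Wrist view: keyway at (333,226), mint marks at (332,184)/(333,266), red marks at (290,227)/(375,225). That puts the lock at (0.4711,0.1474) with the keyway at −10.1°. On to the key.

```bash
python3 -c "
import numpy as np
for i in range(15):
    y=np.radians(78.8-6.75*i);w=np.array([69,-433])/15
    print((w@[np.cos(y),np.sin(y)]).round(),(w@[np.sin(y),-np.cos(y)]).round(),end='; ')"
```

```text
-27.0 10.0; -26.0 13.0; -24.0 16.0; -22.0 19.0; -20.0 21.0; -17.0 24.0; -14.0 26.0; -11.0 27.0; -8.0 28.0; -5.0 29.0; -1.0 29.0; 2.0 29.0; 6.0 29.0; 9.0 28.0; 12.0 27.0;
```

>>> step_arm(
  moves=[
    [[-27,10,0],[0,0,0.118],100],
    [[-26,13,0],[0,0,0.118],100],
    [[-24,16,0],[0,0,0.118],100],
    [[-22,19,0],[0,0,0.118],100],
    [[-20,21,0],[0,0,0.118],100],
  ],
)

```text
clock: 1.87
tcp_pos: [0.4885, 0.0089, 0.2278]
ee_rot: [[0.715, 0.699, -0.012], [0.699, -0.715, -0.006], [-0.013, -0.004, -1.0]]
force: [0.4, 0.9, -0.1]
finger_gap: 0.0518
```

>>> step_arm(
  moves=[
    [[-17,24,0],[0,0,0.118],100],
    [[-14,26,0],[0,0,0.118],100],
    [[-11,27,0],[0,0,0.118],100],
    [[-8,28,0],[0,0,0.118],100],
    [[-5,29,0],[0,0,0.118],100],
  ],
)

```text
clock: 2.28
tcp_pos: [0.5074, -0.1346, 0.2263]
ee_rot: [[0.987, 0.161, -0.014], [0.161, -0.987, -0.002], [-0.015, -0.0, -1.0]]
force: [0.0, 0.4, -0.3]
finger_gap: 0.052
```

```bash
python3 st.py .54 -.286 .2 -22.3
```

```text
t 2.28 tcp [ 0.5074 -0.1346  0.2263] yaw 9.26 tilt [-0.83 -0.11] q6 -32.0 F [ 0.   0.4 -0.3] M [-0.06 -0.07 -0.01] gap 0.052
shift mm [  8.2 154.7  26.1] rotvec [0.0036 0.0143 0.5507]
```

>>> step_arm(
  moves=[
    [[2,31,5],[0,0.015,0.118],100],
    [[5,30,5],[0,0,0.118],100],
    [[9,30,5],[0,0,0.118],100],
    [[12,29,5],[0,0,0.118],100],
    [[15,28,5],[0,0,0.11],100],
  ],
)

```text
clock: 2.7
tcp_pos: [0.54, -0.2857, 0.2002]
ee_rot: [[0.903, -0.429, 0.002], [-0.429, -0.903, 0.003], [0.001, -0.004, -1.0]]
force: [0.9, -0.2, 0.4]
finger_gap: 0.0517
```

>>> step_arm(
  moves=[
    [[0,0,0],[0,0,0],100],
  ],
)

```text
clock: 2.78
tcp_pos: [0.54, -0.2881, 0.1981]
ee_rot: [[0.901, -0.434, 0.0], [-0.434, -0.901, 0.004], [-0.001, -0.003, -1.0]]
force: [-0.6, -0.4, -0.6]
finger_gap: 0.052
```

```bash
cat > key.py <<'E'
from m import *
import sys
f=sys.argv[1]; c=snap('wrist',f);M=masks(c)
for k in('mint','red'):
    for ce,a,px in blobs(M[k],(0,0,640,480),150):
        b=cv2.boxPoints(cv2.minAreaRect(px.astype(np.float32)));
        print(k,ce.round(1),a,'z66',ray(c,ce,.066)[0].round(4),'z55',ray(c,ce,.055)[0].round(4),'box',b.round().tolist())
E
python3 st.py .54 -.286 .2 -22.3; python3 key.py w2.png
```

```text
t 2.78 tcp [ 0.54   -0.2881  0.1981] yaw -25.74 tilt [0.01 0.2 ] q6 -9.4 F [-0.6 -0.4 -0.6] M [ 0.03 -0.02  0.  ] gap 0.052
shift mm [-0.9 -1.9 -1.9] rotvec [-0.0033  0.0013 -0.0601]
mint [537.8  35.4] 13173 z66 [ 0.7115 -0.2315  0.066 ] z55 [ 0.7169 -0.2323  0.055 ] box [[447.0, 0.0], [639.0, 0.0], [639.0, 82.0], [447.0, 82.0]]
mint [328.7 220.6] 580 z66 [ 0.5436 -0.2824  0.066 ] z55 [ 0.5423 -0.2852  0.055 ] box [[321.0, 197.0], [334.0, 197.0], [336.0, 244.0], [323.0, 244.0]]
red [334.5 315. ] 528 z66 [ 0.5151 -0.3521  0.066 ] z55 [ 0.5126 -0.3576  0.055 ] box [[328.0, 291.0], [339.0, 291.0], [341.0, 339.0], [330.0, 339.0]]
```

View pics/w2.png

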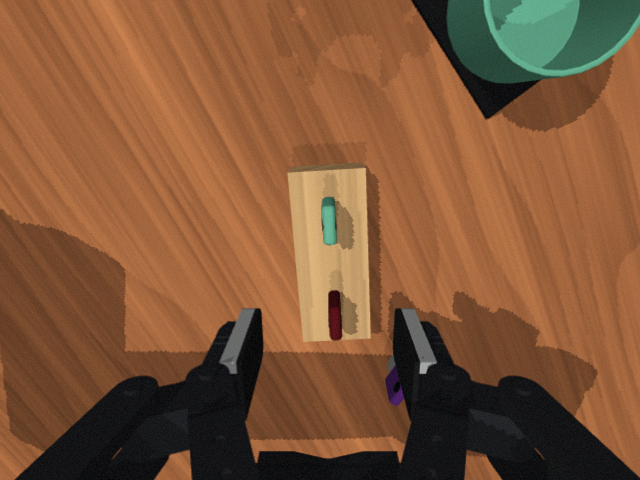

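Wrist view: mint key at (329,221), red key at (335,315), purple at (395,385), mug at the top right. The views agree on the key at (0.541,-0.2862) with yaw −22.3. Descending partway and correcting yaw.

>>> step_arm(
  moves=[
    [[0,-2,30],[0,0,-0.06],100],
    [[0,0,30],[0,0,0],100],
    [[0,0,30],[0,0,0],100],
    [[0,0,15],[0,0,0],100],
    [[0,0,0],[0,0,0],100],
  ],
)

```text
clock: 3.25
tcp_pos: [0.5446, -0.2745, 0.0929]
ee_rot: [[0.933, -0.361, 0.005], [-0.361, -0.933, 0.007], [0.002, -0.008, -1.0]]
force: [-0.3, -0.2, -0.6]
finger_gap: 0.0521
```

```bash
python3 st.py .541 -.2862 .036 -22.3; python3 key.py w3.png
```

```text
t 3.25 tcp [ 0.5446 -0.2745  0.0929] yaw -21.14 tilt [0.28 0.38] q6 -13.0 F [-0.3 -0.2 -0.6] M [ 0.03  0.02 -0.02] gap 0.0521
shift mm [ 0.8 12.6 56.8] rotvec [-0.008  -0.0021  0.0202]
mint [585.2  57.6] 13275 z66 [ 0.675  -0.2159  0.066 ] z55 [ 0.6816 -0.2171  0.055 ] box [[521.0, 0.0], [639.0, 0.0], [639.0, 125.0], [521.0, 125.0]]
mint [330.6 303.9] 1408 z66 [ 0.5445 -0.2792  0.066 ] z55 [ 0.5426 -0.2845  0.055 ] box [[320.0, 342.0], [322.0, 265.0], [342.0, 265.0], [339.0, 342.0]]
red [327.5 424.5] 1105 z66 [ 0.5178 -0.3443  0.066 ] z55 [ 0.5141 -0.3538  0.055 ] box [[319.0, 388.0], [336.0, 388.0], [336.0, 458.0], [319.0, 458.0]]
```

View pics/w3.png

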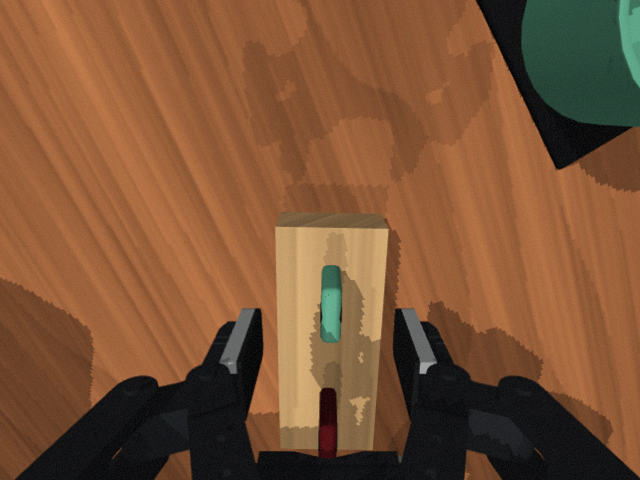

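Close view: mint key centred at (331,304), parallel to the jaws' faces and between the fingers. It needs about 13 mm more along tool y, then down.

>>> step_arm(
  moves=[
    [[1,6,10],[0,0,0.02],100],
    [[0,6,10],[0,0,0],100],
    [[0,0,10],[0,0,0],100],
    [[0,0,5],[0,0,0],100],
    [[0,0,0],[0,0,0],100],
  ],
)

```text
clock: 3.72
tcp_pos: [0.545, -0.2857, 0.0619]
ee_rot: [[0.926, -0.377, 0.013], [-0.377, -0.926, 0.002], [0.011, -0.007, -1.0]]
force: [-0.8, 0.1, 0.8]
finger_gap: 0.0519
```

```bash
python3 st.py .5415 -.2865 .037 -22.3; python3 key.py w4.png
```

```text
t 3.72 tcp [ 0.545  -0.2857  0.0619] yaw -22.13 tilt [0.75 0.11] q6 -12.9 F [-0.8  0.1  0.8] M [-0.03  0.08  0.04] gap 0.0519
shift mm [-3.2  2.2 24.8] rotvec [-0.0068 -0.0114  0.0031]
mint [597.   42.1] 7855 z66 [ 0.6627 -0.2227  0.066 ] z55 [ 0.6697 -0.2238  0.055 ] box [[541.0, 0.0], [639.0, 0.0], [639.0, 97.0], [541.0, 97.0]]
mint [320.5 316.2] 2078 z66 [ 0.5449 -0.2789  0.066 ] z55 [ 0.5425 -0.2845  0.055 ] box [[308.0, 270.0], [332.0, 270.0], [332.0, 361.0], [308.0, 361.0]]
red [321.1 434.9] 833 z66 [ 0.523  -0.3325  0.066 ] z55 [ 0.5189 -0.3424  0.055 ] box [[311.0, 411.0], [330.0, 411.0], [330.0, 458.0], [311.0, 458.0]]
```

>>> step_arm(
  moves=[
    [[-2,1,8],[0,-0.01,0],100],
    [[-1,1,8],[0,0,0],100],
    [[0,0,6],[0,0,0],100],
    [[0,0,2],[0,0,0],100],
    [[0,0,0],[0,0,0],100],
  ],
)

```text
clock: 4.18
tcp_pos: [0.5423, -0.2876, 0.0373]
ee_rot: [[0.926, -0.377, 0.005], [-0.377, -0.926, 0.004], [0.003, -0.006, -1.0]]
force: [0.7, 1.3, -0.1]
finger_gap: 0.0516
```

```bash
python3 st.py .5414 -.287 .037 -22.3
```

```text
t 4.18 tcp [ 0.5423 -0.2876  0.0373] yaw -22.16 tilt [0.31 0.26] q6 -13.1 F [ 0.7  1.3 -0.1] M [-0.01  0.05 -0.06] gap 0.0516
shift mm [-1.1 -0.2  0.3] rotvec [-0.0062 -0.0034  0.0024]
```

Within about 1 mm, so I'll close.

>>> step_arm(
  moves=[
    [[-1,0,0],[-0.006,-0.003,0.002],180],
    [[0,0,0],[0,0,0],255],
    [[0,0,0],[0,0,0],255],
    [[0,0,0],[0,0,0],255],
    [[0,0,0],[0,0,0],255],
  ],
)

```text
clock: 4.6
tcp_pos: [0.5417, -0.2873, 0.0379]
ee_rot: [[0.925, -0.379, 0.001], [-0.379, -0.925, -0.001], [0.001, 0.001, -1.0]]
force: [0.4, 0.2, 0.5]
finger_gap: 0.0092
```

```bash
python3 st.py .5414 -.287 .11 -22.3
```

```text
t 4.6 tcp [ 0.5417 -0.2873  0.0379] yaw -22.27 tilt [ 0.03 -0.05] q6 -12.6 F [0.4 0.2 0.5] M [-0.02  0.01  0.01] gap 0.0092
shift mm [ -0.3  -0.1 -72.1] rotvec [ 0.0006 -0.0009  0.0005]
```

>>> step_arm(
  moves=[
    [[0,0,-10],[0,0,0],255],
    [[0,0,-20],[0,0,0],255],
    [[0,0,-30],[0,0,0],255],
    [[0,0,-40],[0,0,0],255],
    [[0,0,-40],[0,0,0],255],
  ],
)

```text
clock: 5.02
tcp_pos: [0.536, -0.2832, 0.1723]
ee_rot: [[0.925, -0.379, -0.016], [-0.379, -0.925, 0.011], [-0.019, -0.004, -1.0]]
force: [0.5, -0.0, -0.0]
finger_gap: 0.0092
```

```bash
python3 st.py .4711 .1474 .19 79.9; python3 key.py w5.png; python3 -c "
from h import *
im=load('w5.png')['img'];cv2.imwrite('pics/w5c.png',cv2.resize(im[180:480,200:460],None,fx=2,fy=2)[:,:,::-1])
import numpy as np
for i in range(15):
    y=np.radians(-22.3+6.82*i);w=np.array([-70,435])/15
    print((w@[np.cos(y),np.sin(y)]).round(),(w@[np.sin(y),-np.cos(y)]).round(),end='; ')"
```

```text
t 5.02 tcp [ 0.536  -0.2832  0.1723] yaw -22.28 tilt [-0.94  0.65] q6 -12.6 F [ 0.5 -0.  -0. ] M [-0.06 -0.04 -0.  ] gap 0.0092
shift mm [-223.7 -373.9  -11.7] rotvec [-0.0204  0.0101 -1.7834]
mint [563.8  46.3] 14511 z66 [ 0.7006 -0.2255  0.066 ] z55 [ 0.7063 -0.2263  0.055 ] box [[482.0, 0.0], [639.0, 0.0], [639.0, 98.0], [482.0, 98.0]]
mint [327.6 342.1] 2883 z66 [ 0.5055 -0.3527  0.066 ] z55 [ 0.5027 -0.3591  0.055 ] box [[313.0, 287.0], [342.0, 287.0], [342.0, 397.0], [313.0, 397.0]]
-15.0 -25.0; -12.0 -27.0; -9.0 -28.0; -6.0 -29.0; -2.0 -29.0; 1.0 -29.0; 5.0 -29.0; 8.0 -28.0; 12.0 -27.0; 15.0 -25.0; 18.0 -24.0; 20.0 -21.0; 23.0 -19.0; 25.0 -16.0; 26.0 -13.0;
```

View pics/w5c.png

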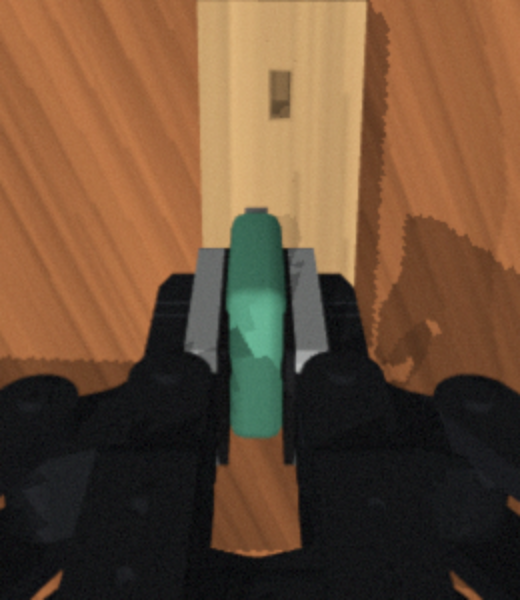

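Held firmly: the mint head is between the pads at crop (256,325), and the empty slot shows at crop (280,95). I'll use that slot view to calibrate the key's offset in the tool frame.

```bash
python3 -c "
from h import *
c=load('w5.png')
g=cv2.cvtColor(c['img'],cv2.COLOR_RGB2GRAY)[205:250,325:355]
m=(g<110).astype(np.uint8);n,l,s,ce=cv2.connectedComponentsWithStats(m);print(s,ce)
i=1+np.argmax(s[1:,4]);uv=np.array([325,205])+s[i,:2]+(s[i,2:4]-1)/2
S=ray(c,uv,.032)[0];print(uv,S.round(4))
a=np.radians(-22.27);R=np.array([[np.cos(a),np.sin(a)],[np.sin(a),-np.cos(a)]])
d=R.T@(np.array([.5417,-.2873])-S[:2]);print('d tool',d.round(4))
a=np.radians(79.9);R=np.array([[np.cos(a),np.sin(a)],[np.sin(a),-np.cos(a)]])
print('target',(np.array([.4711,.1474])+R@d).round(4))
"
```

```text
[[   0    0   30   45 1167]
 [  10   11   10   23  183]] [[14.44473008 21.8680377 ]
 [14.85245902 22.84153005]]
[339.5 227. ] [ 0.5417 -0.2858  0.032 ]
d tool [0.0006 0.0013]
target [0.4725 0.1477]
```

>>> step_arm(
  moves=[
    [[-15,-25,-2],[0,0,-0.119],255],
    [[-12,-27,-2],[0,0,-0.119],255],
    [[-9,-28,-2],[0,0,-0.119],255],
    [[-6,-29,-2],[0,0,-0.119],255],
    [[-2,-29,-2],[0,0,-0.119],255],
  ],
)

```text
clock: 5.48
tcp_pos: [0.5202, -0.1443, 0.2067]
ee_rot: [[0.975, 0.222, 0.016], [0.222, -0.975, -0.01], [0.013, 0.014, -1.0]]
force: [-0.6, 0.3, -0.5]
finger_gap: 0.0088
```

>>> step_arm(
  moves=[
    [[1,-29,-2],[0,0,-0.119],255],
    [[5,-29,-2],[0,0,-0.119],255],
    [[8,-28,-2],[0,0,-0.119],255],
    [[12,-27,-2],[0,0,-0.119],255],
    [[15,-25,-2],[0,0,-0.119],255],
  ],
)

```text
clock: 5.9
tcp_pos: [0.4916, 0.0059, 0.2199]
ee_rot: [[0.662, 0.749, 0.024], [0.75, -0.662, -0.012], [0.007, 0.026, -1.0]]
force: [0.1, 0.3, 0.8]
finger_gap: 0.009
```

```bash
python3 st.py .4711 .1474 .19 79.9
```

```text
t 5.9 tcp [0.4916 0.0059 0.2199] yaw 48.57 tilt [ 1.38 -0.68] q6 -56.2 F [0.1 0.3 0.8] M [-0.01 -0.01  0.01] gap 0.009
shift mm [  92.3 -109.8   27.7] rotvec [ 2.720e-02  3.000e-04 -5.469e-01]
```

>>> step_arm(
  moves=[
    [[19,-21,6],[0.02,0,-0.115],255],
    [[21,-19,6],[0,0,-0.115],255],
    [[23,-17,6],[0,0,-0.115],255],
    [[24,-13,5],[0,0,-0.11],255],
    [[20,-8,5],[0,0,-0.06],255],
  ],
)

```text
clock: 6.32
tcp_pos: [0.4735, 0.1463, 0.1977]
ee_rot: [[0.177, 0.984, 0.021], [0.984, -0.177, 0.002], [0.005, 0.02, -1.0]]
force: [0.6, -1.0, -0.1]
finger_gap: 0.0088
```

>>> step_arm(
  moves=[
    [[0,0,0],[0,0,0],255],
  ],
)

```text
clock: 6.4
tcp_pos: [0.4722, 0.1493, 0.1973]
ee_rot: [[0.171, 0.985, 0.02], [0.985, -0.172, 0.003], [0.006, 0.019, -1.0]]
force: [-0.5, -0.7, -1.3]
finger_gap: 0.0092
```

```bash
python3 st.py .4725 .1477 .15 79.9
```

```text
t 6.4 tcp [0.4722 0.1493 0.1973] yaw 80.13 tilt [1.13 0.17] q6 -71.2 F [-0.5 -0.7 -1.3] M [-0.    0.05 -0.01] gap 0.0092
shift mm [-1.8 -0.3 47.3] rotvec [ 0.0188 -0.0063  0.0039]
```

>>> step_arm(
  moves=[
    [[-1,0,18],[0.018,-0.006,0.004],255],
    [[-1,0,18],[0,0,0],255],
    [[0,0,18],[0,0,0],255],
    [[0,0,8],[0,0,0],255],
    [[0,0,0],[0,0,0],255],
  ],
)

```text
clock: 6.82
tcp_pos: [0.4745, 0.1479, 0.1386]
ee_rot: [[0.175, 0.985, 0.01], [0.985, -0.175, -0.0], [0.002, 0.009, -1.0]]
force: [-0.7, -0.9, -0.1]
finger_gap: 0.0089
```

```bash
python3 st.py .4725 .1477 .128 79.9; python3 lock.py w6.png; python3 -c "
from h import *
im=load('w6.png')['img'];cv2.imwrite('pics/w6c.png',cv2.resize(im[180:480,200:460],None,fx=2,fy=2)[:,:,::-1])"
```

```text
t 6.82 tcp [0.4745 0.1479 0.1386] yaw 79.93 tilt [ 0.55 -0.  ] q6 -71.1 F [-0.7 -0.9 -0.1] M [-0.05 -0.01 -0.02] gap 0.0089
shift mm [-0.6 -2.  10.6] rotvec [ 0.0094 -0.0017  0.0005]
brass [324.9 264. ] 6189 [0.467  0.1479 0.093 ] (array([0.4706, 0.1474]), np.float64(79.9), np.float64(0.0448))
mint [325.5 210.5] 96 [0.4406 0.153  0.09  ] 
mint [327.7 342.2] 2887 [0.5143 0.141  0.09  ] 
redmark [265.  269.4] 89 [0.4658 0.1169 0.09  ] 
redmark [385.5 269.4] 94 [0.4767 0.1778 0.09  ]
```

View pics/w6c.png

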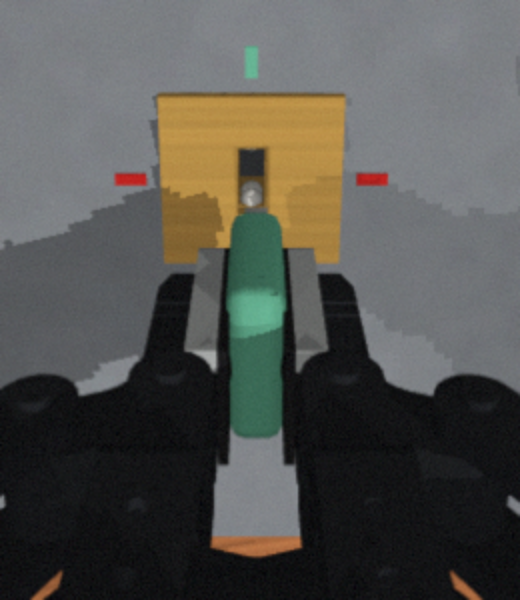

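The key is aligned with the keyway at crop (252,180), and the red marks at (131,179)/(372,179) confirm the lock centre. Approaching the mouth.

>>> step_arm(
  moves=[
    [[-1,-1,6],[0.009,-0.001,0],255],
    [[0,-1,6],[0,0,0],255],
    [[0,0,4],[0,0,0],255],
    [[0,0,0],[0,0,0],255],
  ],
)

```text
clock: 7.2
tcp_pos: [0.4751, 0.1467, 0.1261]
ee_rot: [[0.177, 0.984, 0.007], [0.984, -0.177, 0.001], [0.003, 0.006, -1.0]]
force: [-0.3, -0.0, -0.7]
finger_gap: 0.0092
```

```bash
python3 st.py .4725 .1477 .112 79.9
```

```text
t 7.2 tcp [0.4751 0.1467 0.1261] yaw 79.81 tilt [0.39 0.08] q6 -71.3 F [-0.3 -0.  -0.7] M [ 0.01 -0.01  0.04] gap 0.0092
shift mm [ 0.5 -2.8 14.1] rotvec [ 0.0064 -0.0026 -0.0015]
```

>>> step_arm(
  moves=[
    [[0,-2,0],[0.006,-0.002,0],255],
    [[0,-2,3],[0,0,0],255],
    [[0,0,3],[0,0,0],255],
    [[0,0,2],[0,0,0],255],
    [[0,0,0],[0,0,0],255],
  ],
)

```text
clock: 7.62
tcp_pos: [0.4715, 0.1476, 0.1186]
ee_rot: [[0.177, 0.984, 0.002], [0.984, -0.177, 0.001], [0.001, 0.002, -1.0]]
force: [-0.3, 0.5, -0.3]
finger_gap: 0.0093
```

```bash
python3 st.py .4725 .1477 .112 79.9
```

```text
t 7.62 tcp [0.4715 0.1476 0.1186] yaw 79.81 tilt [0.12 0.05] q6 -71.1 F [-0.3  0.5 -0.3] M [ 0.04 -0.02  0.02] gap 0.0093
shift mm [0.3 0.9 6.6] rotvec [ 0.0019 -0.0012 -0.0016]
```

>>> step_arm(
  moves=[
    [[0,1,2],[0,0,0],255],
    [[0,0,2],[0,0,0],255],
    [[0,0,2],[0,0,0],255],
    [[0,0,0],[0,0,0],255],
  ],
)

```text
clock: 7.95
tcp_pos: [0.4726, 0.1475, 0.1119]
ee_rot: [[0.177, 0.984, 0.002], [0.984, -0.177, 0.001], [0.001, 0.002, -1.0]]
force: [0.2, 0.2, -1.3]
finger_gap: 0.0095
```

```bash
python3 st.py .4725 .1477 .0989 79.9
```

```text
t 7.95 tcp [0.4726 0.1475 0.1119] yaw 79.82 tilt [0.11 0.05] q6 -71.1 F [ 0.2  0.2 -1.3] M [-0.01  0.02  0.07] gap 0.0095
shift mm [ 0.2 -0.1 13. ] rotvec [ 0.0018 -0.0012 -0.0013]
```

Cleanly in the mouth with no side force. Now pushing gently with rocking.

>>> step_arm(
  moves=[
    [[0,0,2],[0,0,0.05],255],
    [[0,0,2],[0,0,-0.1],255],
    [[0,0,2],[0,0,0.1],255],
    [[0,0,2],[0,0,-0.1],255],
    [[0,0,2],[0,0,0.05],255],
  ],
)

```text
clock: 8.37
tcp_pos: [0.4731, 0.1481, 0.1063]
ee_rot: [[0.175, 0.985, 0.0], [0.985, -0.175, 0.002], [0.002, 0.0, -1.0]]
force: [-5.3, 0.0, 10.8]
finger_gap: 0.0089
```

```bash
python3 st.py .4725 .1477 .0989 79.9
```

```text
t 8.37 tcp [0.4731 0.1481 0.1063] yaw 79.91 tilt [0.02 0.09] q6 -71.2 F [-5.3  0.  10.8] M [0.05 1.08 0.03] gap 0.0089
shift mm [-0.5 -0.5  7.4] rotvec [ 0.     -0.0015  0.0002]
```

>>> step_arm(
  moves=[
    [[0,-0.5,3],[0,0,0.05],255],
    [[0,-0.5,3],[0,0,-0.1],255],
    [[0,0,3],[0,0,0.1],255],
    [[0,0,3],[0,0,-0.1],255],
    [[0,0,3],[0,0,0.05],255],
  ],
)

```text
clock: 8.78
tcp_pos: [0.4732, 0.1481, 0.1017]
ee_rot: [[0.174, 0.985, -0.003], [0.985, -0.174, -0.001], [-0.001, -0.003, -1.0]]
force: [-5.8, 1.1, 13.4]
finger_gap: 0.009
```

```bash
python3 st.py .4725 .1477 .0989 79.9
```

```text
t 8.78 tcp [0.4732 0.1481 0.1017] yaw 79.98 tilt [-0.16 -0.05] q6 -71.2 F [-5.8  1.1 13.4] M [-0.04  1.18  0.01] gap 0.009
shift mm [-0.5 -0.6  2.8] rotvec [-0.0027  0.0014  0.0013]
```

>>> step_arm(
  moves=[
    [[0,-0.5,3],[0,0,0.05],255],
    [[0,-0.5,3],[0,0,-0.1],255],
    [[0,0,3],[0,0,0.1],255],
    [[0,0,3],[0,0,-0.1],255],
    [[0,0,3],[0,0,0.05],255],
  ],
)

```text
clock: 9.2
tcp_pos: [0.4732, 0.1481, 0.0982]
ee_rot: [[0.173, 0.985, -0.006], [0.985, -0.173, -0.004], [-0.005, -0.006, -1.0]]
force: [-9.5, -1.5, 19.0]
finger_gap: 0.0092
```

```bash
python3 st.py .4725 .1477 .0989 79.9
```

```text
t 9.2 tcp [0.4732 0.1481 0.0982] yaw 80.04 tilt [-0.37 -0.21] q6 -71.1 F [-9.5 -1.5 19. ] M [-0.21  1.53  0.05] gap 0.0092
shift mm [-0.5 -0.7 -0.7] rotvec [-0.0057  0.0047  0.0024]
```

>>> step_arm(
  moves=[
    [[0,-1,3],[-0.005,0.004,0.05],255],
    [[0,-1,3],[0,0,-0.1],255],
    [[0,-1,3],[0,0,0.1],255],
    [[0,-1,3],[0,0,-0.05],255],
  ],
)

```text
clock: 9.53
tcp_pos: [0.4731, 0.1482, 0.0982]
ee_rot: [[0.174, 0.985, 0.004], [0.985, -0.174, -0.004], [-0.003, 0.004, -1.0]]
force: [-6.4, -3.5, 12.6]
finger_gap: 0.0089
```

```bash
python3 st.py .4725 .1477 .0989 79.9
```

```text
t 9.53 tcp [0.4731 0.1482 0.0982] yaw 79.99 tilt [ 0.21 -0.23] q6 -71.0 F [-6.4 -3.5 12.6] M [-0.44  1.14  0.01] gap 0.0089
shift mm [-0.6 -0.5 -0.7] rotvec [0.0042 0.0033 0.0017]
```

z stays at 0.0982, so the head is seated (0.0989 expected). Turning clockwise now (+z of the tool), with a light downward push.

>>> step_arm(
  moves=[
    [[0,-0.5,3],[0,0,0.03],255],
    [[0,0,3],[0,0,0.08],255],
    [[0,0,3],[0,0,0.1],255],
    [[0,0,3],[0,0,0.1],255],
  ],
)

```text
clock: 9.87
tcp_pos: [0.4734, 0.1478, 0.0982]
ee_rot: [[0.473, 0.881, -0.001], [0.881, -0.473, -0.008], [-0.007, 0.003, -1.0]]
force: [-9.3, -2.9, 16.7]
finger_gap: 0.0092
```

```bash
python3 st.py .4725 .1477 .0982 -12
```

```text
t 9.87 tcp [0.4734 0.1478 0.0982] yaw 61.79 tilt [-0.07 -0.44] q6 -52.7 F [-9.3 -2.9 16.7] M [-0.47  1.73  0.18] gap 0.0092
shift mm [-0.5 -0.7  0. ] rotvec [0.0069 0.0046 1.2879]
```

```bash
python3 key.py w7.png; python3 -c "
from h import *
im=load('w7.png')['img'];cv2.imwrite('pics/w7c.png',cv2.resize(im[180:480,200:460],None,fx=2,fy=2)[:,:,::-1])"
```

```text
mint [300.1 244. ] 153 z66 [0.4471 0.1473 0.066 ] z55 [0.4501 0.1447 0.055 ] box [[293.0, 236.0], [300.0, 233.0], [307.0, 252.0], [300.0, 255.0]]
mint [327.6 342.3] 2896 z66 [0.499  0.1337 0.066 ] z55 [0.5053 0.1303 0.055 ] box [[313.0, 287.0], [342.0, 287.0], [342.0, 398.0], [313.0, 398.0]]
```

View pics/w7c.png

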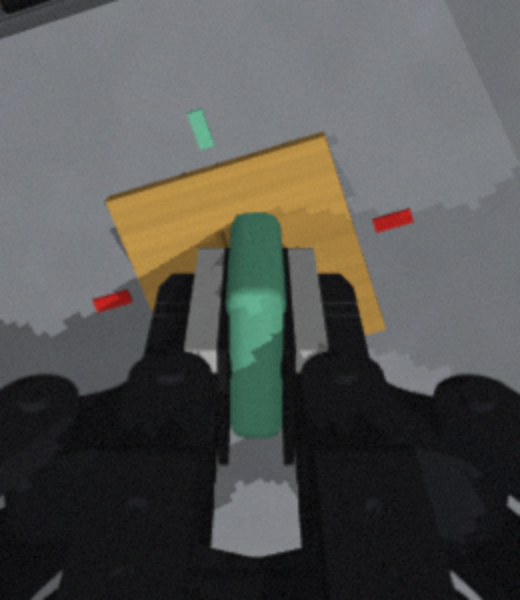

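The key turned with the gripper (mint head still aligned, marks rotated about 18°), so the bit is clear of the face. Continuing the turn.

>>> step_arm(
  moves=[
    [[0,-0.5,3],[0.006,0.004,0.1],255],
    [[0,-0.5,3],[0,0,0.1],255],
    [[0,-0.5,3],[0,0,0.1],255],
    [[0,0,3],[0,0,0.1],255],
  ],
)

```text
clock: 10.25
tcp_pos: [0.4734, 0.147, 0.0982]
ee_rot: [[0.79, 0.614, -0.008], [0.613, -0.79, -0.008], [-0.011, 0.001, -1.0]]
force: [-10.9, -1.0, 17.0]
finger_gap: 0.0093
```

```bash
python3 st.py .472 .147 .0982 -12
```

```text
t 10.25 tcp [0.4734 0.147  0.0982] yaw 37.84 tilt [-0.44 -0.45] q6 -28.9 F [-10.9  -1.   17. ] M [-0.3   1.88  0.18] gap 0.0093
shift mm [-1.  -0.9 -0. ] rotvec [0.0061 0.0096 0.8699]
```

>>> step_arm(
  moves=[
    [[-0.5,-0.5,2],[0.006,0.009,0.1],255],
    [[-0.5,-0.5,2],[0,0.004,0.1],255],
    [[-0.5,0,2],[0,0.004,0.1],255],
    [[-0.5,0,2],[0,0.004,0.1],255],
  ],
)

```text
clock: 10.58
tcp_pos: [0.4723, 0.1461, 0.0982]
ee_rot: [[0.971, 0.241, 0.007], [0.241, -0.971, 0.004], [0.008, -0.002, -1.0]]
force: [-5.5, -0.6, 10.3]
finger_gap: 0.009
```

```bash
python3 st.py .472 .147 .0982 -12
```

```text
t 10.58 tcp [0.4723 0.1461 0.0982] yaw 13.92 tilt [0.39 0.22] q6 -5.5 F [-5.5 -0.6 10.3] M [-0.22  1.08  0.17] gap 0.009
shift mm [-0.1 -1.   0. ] rotvec [-0.0037 -0.007   0.4525]
```

>>> step_arm(
  moves=[
    [[0,0,2],[-0.003,-0.006,0.11],255],
    [[0,0,2],[0,0,0.11],255],
    [[0,0,2],[0,0,0.11],255],
    [[0,0,2],[0,0,0.11],255],
  ],
)

```text
clock: 10.92
tcp_pos: [0.4713, 0.1461, 0.0982]
ee_rot: [[0.977, -0.214, -0.006], [-0.214, -0.977, -0.002], [-0.005, 0.004, -1.0]]
force: [-7.5, -1.7, 12.1]
finger_gap: 0.0091
```

```bash
python3 st.py .472 .146 .0982 -13; python3 key.py w8.png
```

```text
t 10.92 tcp [0.4713 0.1461 0.0982] yaw -12.38 tilt [-0.33 -0.14] q6 21.0 F [-7.5 -1.7 12.1] M [-0.2   1.36  0.21] gap 0.0091
shift mm [ 0.7 -0.1  0. ] rotvec [0.0036 0.0051 0.0108]
mint [327.6 342.6] 2900 z66 [0.465  0.1176 0.066 ] z55 [0.4635 0.1106 0.055 ] box [[313.0, 287.0], [342.0, 287.0], [342.0, 398.0], [313.0, 398.0]]
```

>>> step_arm(
  moves=[
    [[0,0,2],[0.003,0.005,0.02],255],
    [[0,0,2],[0,0,0.01],255],
  ],
)

```text
clock: 11.13
tcp_pos: [0.4712, 0.1461, 0.0982]
ee_rot: [[0.969, -0.249, -0.003], [-0.249, -0.969, -0.002], [-0.002, 0.002, -1.0]]
force: [-6.3, -0.8, 10.9]
finger_gap: 0.0089
```

```bash
python3 st.py .472 .146 .0982 -13; python3 key.py w9.png;python3 lock.py w9b.png|head -8;  python3 st.py .472 .146 .0982 -13; python3 -c "
from h import *
im=load('w9.png')['img'];a=cv2.resize(im[180:480,200:460],None,fx=1.5,fy=1.5)
s=snap('side','s9.png')['img'];b=cv2.resize(s[180:240,200:260],None,fx=5,fy=5);d=cv2.resize(s[330:450,280:380],None,fx=3,fy=3)[:300,:300]
W=np.zeros((600,800,3),np.uint8);W[:450,:390]=a;W[:300,400:700]=b;W[300:600,400:700]=d;cv2.imwrite('pics/fin.png',W[:,:,::-1])"
```

```text
t 11.13 tcp [0.4712 0.1461 0.0982] yaw -14.4 tilt [-0.16 -0.09] q6 23.0 F [-6.3 -0.8 10.9] M [-0.13  1.12  0.19] gap 0.0089
shift mm [ 0.8 -0.1  0. ] rotvec [ 0.0022  0.0023 -0.0244]
mint [327.6 342.6] 2899 z66 [0.464  0.1179 0.066 ] z55 [0.4622 0.1109 0.055 ] box [[313.0, 287.0], [342.0, 287.0], [342.0, 398.0], [313.0, 398.0]]
brass [324.4 286.5] 4845 [0.4737 0.1604 0.093 ] (array([0.4716, 0.1525]), np.float64(-12.2), np.float64(0.045))
mint [327.6 342.6] 2902 [0.4679 0.1329 0.09  ] 
mint [400.2 306.8] 134 [0.5016 0.1422 0.09  ] 
mint [253.5 316.4] 136 [0.4409 0.1531 0.09  ] 
redmark [320.7 241.9] 139 [0.4767 0.1781 0.09  ] 
t 11.23 tcp [0.4712 0.1461 0.0982] yaw -14.35 tilt [-0.18 -0.09] q6 23.0 F [-6.9 -2.2 11.3] M [-0.2   1.23  0.16] gap 0.0092
shift mm [ 0.8 -0.1 -0. ] rotvec [ 0.0023  0.0027 -0.0236]
```

View pics/fin.png

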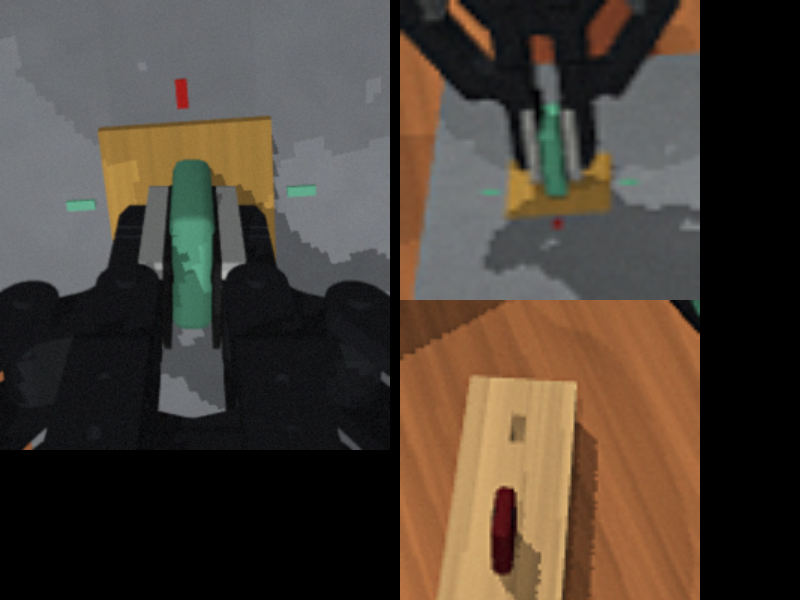

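The key is in line with the red mark at (182,93), with its head on the brass face. The red key still stands in the block at (504,530). Pose and force are steady, so I'll hand in.

```bash
python3 -c "
from h import *
print(r.hand_in())"; python3 st.py .4712 .1461 .0982 -14.4
```

```text
the job is handed in; nothing more can be done
None
the job is handed in; nothing more can be done
```

I took the mint key from the block, rocked it home into the lock and turned it clockwise. I handed in at about 11.3 s, still gripping and lightly pressing the key; no verdict was reported.

- **Seated:** under repeated pushing the tool stopped at z = 0.0982 m, against 0.0989 m expected for the head resting on the lock face. The key then turned freely with the gripper, which it can only do when fully home.
- **Turned:** the gripper rotated about 94° from the keyway direction. Allowing for the 0.13 rad of play, I put the core at 87° or more, but I could not measure it directly. The last picture shows the key in line with the red mark.
- **Forces:** the highest readings at the end of each move were about 19 N upward and 11 N sideways. The sideways force stayed at 5–11 N and never fully cleared. At the end they were about 11 N and 7 N, steady, with the finger gap at 9 mm.
- **Other objects:** the wine-red key still stands in the block in the last picture. I kept the arm clear of the mug, jar and remote, but did not measure their positions again at the end.

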